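# Put the sharpening stones back in their caddy

### The arm

A 6-joint arm with a two-finger parallel gripper is mounted at the origin on the work surface. World frame = base frame: x ahead of the robot, y to its left, z up, the work surface at z = 0. Lengths are in m, angles in degrees, forces in N, time in s.
With the tool pointing down it reaches from about 0.375 to 0.9 m from the base axis. Payload 3.1 kg.
Tool frame: the origin (TCP) lies midway between the tips of the shut fingers; the grasp point (between the pads) lies 19 mm behind it; z points along the fingers, y is the line along which they close (so a half turn about z gives the same grasp; the last joint's range is limited). The gripper opens to 87 mm and grips with 3 to 60 N. Pads are 19 mm wide; open, the fingers measure 117 mm over their backs; the gripper's body (75 mm by 190 mm) begins 51 mm behind the grasp point.
Start: joints at [61.45, 30.224, 82.088, -0, 67.689, -10.227], TCP at [0.196, 0.593, 0.223] pointing down, gripper open.
Joint ranges: [-176.69, 176.69], [-43.24, 126.21], [12.49, 139.97], [-82, 262], [0, 151.66], [-163.58, 163.58]. Speed limits (degrees/s): [159.86, 159.86, 180, 180, 180, 180].

### API

Orientations are given as a 3x3 rotation matrix whose columns are the frame's x, y, z axes.
In Python, from rig import read_state, optics, bot gives the robot as it stands. The module is installed in compiled form; this text tells all that it offers.
- The arm moves only by the tool send_rows, never from a script. Its argument "commands" is a list of rows, each a list of 7 numbers: the turn, a rotation vector about the tool's x, y, z in units of 5 degrees (1.0 is 5 degrees), then the shift along the tool's x, y, z in units of 30 mm (1.0 is 30 mm), then the opening, from 0 (shut) to 1 (fully open). In form: [[rx, ry, rz, tx, ty, tz, gripper], ...]. A call has 1 to 20 rows; each row is the pose to reach, as a shift and turn from the pose commanded when the call began, along the tool's axes at that moment; what a row does not reach only later rows make up. A row lasts 1/12 s, in which the tool goes at most 41.7 mm and 7.16 degrees, less where a joint would pass 70% of its speed; a pose out of reach is approached as far as the arm can. A call with a gripper value outside its range is refused whole. The fingers move at their own pace and stop on an object; the grip force is fixed at half the most. Time passes only in rows, so rows that repeat a pose let the fingers close. It gives the time, the measured TCP pose, the force, the opening and the grip force at its end, in the units of the state.
- read_state(): the state, without advancing time (a new reading comes with each control period).
- optics.capture(name): name is "side" or "top" or "wrist"; returns a dict with "image" (400x640x3 uint8, blue, green, red), "intrinsics" (3x3 intrinsics, pixels), "k1" (the pictures are not rectified: a ray, as slopes to the right and down, at radius r is drawn at 1 + k1 r^2 times it, then the intrinsics apply), "extrinsics" (4x4, takes a point from world to camera coordinates); the wrist camera has in their place "T_tool_cam" (4x4, takes a point from camera to tool coordinates, whose origin is the TCP and whose axes are the flange's). Camera axes: x right, y down, z forward; pixel columns grow to the right and rows downward; lengths in m; the calibration is good to about 2 mm. A picture is of the moment at which its call begins: read the wrist's pose just before it. There is no depth.
- bot.hand_in(): hands the job in; it is judged then, once.
The state is a dict: "time_s": time; "joint_positions": joint angles; "qvel": joint speeds; "tau": joint torques, N m; "position": TCP position; "tcp_rot": TCP orientation; "force": force on the tool from outside, world axes, zero at the start; "moment": the same for the moment, N m; "opening": opening from 0.0 (shut) to 1.0 (fully open); "grasp_force": force on a finger pad.
Only numpy, scipy, OpenCV 4.12 (cv2) and the standard library are available. Lean on these libraries where they do the work, as an engineer would, in place of code of your own. Each camera call takes 0.05 s, during which the arm holds its last target. There are 200 camera calls.

### The job

Put the four good sharpening stones (the long one, the narrow stick, the short one and the solid round one) back into the caddy, each lying flat on the floor of the recess cut to its own outline, set down rather than dropped. The broken stone and the grinding wheel with a hole through it do not belong there: leave them lying where they are.

Things in the scene. Friction and masses are not known exactly. Their poses are not given: they have to be found in the camera images.
- stone_long: Whole rectangular sharpening stone, 40 mm (its x) by 100 mm (its y), about 0.25 kg. Loose, grey stone, 28 mm high, lying flat on the bench (z = 0) at any yaw. Origin: centre of its underside, z up.
- stone_stick: Narrow stick-shaped sharpening stone, 24 mm (its x) by 100 mm (its y), about 0.15 kg. Loose, grey stone, 28 mm high, lying flat on the bench (z = 0) at any yaw. Origin: centre of its underside, z up.
- stone_short: Short rectangular sharpening stone, 40 mm (its x) by 56 mm (its y), about 0.14 kg. Loose, grey stone, 28 mm high, lying flat on the bench (z = 0) at any yaw. Origin: centre of its underside, z up.
- stone_round: Solid round sharpening stone, a disc 54 mm across without a hole, about 0.15 kg. Loose, grey stone, 28 mm high, lying flat on the bench (z = 0) at any yaw. Origin: centre of its underside, z up.
- wheel: LOOK-ALIKE, does not belong: a small grinding wheel, a disc 54 mm across with a 22 mm hole right through its middle. Loose, grey stone, 28 mm high, lying flat on the bench (z = 0) at any yaw. Origin: centre of its underside, z up.
- broken: LOOK-ALIKE, does not belong: stump of a broken sharpening stone, 40 mm (its x) wide; one end square (y = -44 mm), the other a jagged slanting break, 88 mm long at its -x side and 46 mm at its +x side. Loose, grey stone, 28 mm high, lying flat on the bench (z = 0) at any yaw. Origin: on the underside, mid-width, 44 mm from the square end, z up.
- seat_long: Insert for the long stone: rectangular recess 54 mm (x) by 114 mm (y), 10 mm deep, flat floor lined black. Fixed light wooden insert 84 (x) x 126 (y) x 14 mm high, one of four set two by two in any order, turned alike, in a low dark caddy. Origin: centre of the insert's underside, 4 mm above the bench, z up; recess floor 4 mm and top 14 mm above the origin. Caddy rim equally high.
- seat_stick: Insert for the stick stone: narrow rectangular recess 38 mm (x) by 114 mm (y), 10 mm deep, flat floor lined black. Fixed light wooden insert 84 (x) x 126 (y) x 14 mm high, one of four set two by two in any order, turned alike, in a low dark caddy. Origin: centre of the insert's underside, 4 mm above the bench, z up; recess floor 4 mm and top 14 mm above the origin. Caddy rim equally high.
- seat_short: Insert for the short stone: short rectangular recess 54 mm (x) by 70 mm (y), 10 mm deep, flat floor lined black. Fixed light wooden insert 84 (x) x 126 (y) x 14 mm high, one of four set two by two in any order, turned alike, in a low dark caddy. Origin: centre of the insert's underside, 4 mm above the bench, z up; recess floor 4 mm and top 14 mm above the origin. Caddy rim equally high.
- seat_round: Insert for the round stone: round recess 68 mm across, 10 mm deep, flat floor lined black. Fixed light wooden insert 84 (x) x 126 (y) x 14 mm high, one of four set two by two in any order, turned alike, in a low dark caddy. Origin: centre of the insert's underside, 4 mm above the bench, z up; recess floor 4 mm and top 14 mm above the origin. Caddy rim equally high.
Things that resemble listed ones, but are neither listed nor needed, are in the scene too. What is shaped like the seat_long but blue, purple or yellow is not meant.

How it is judged:
By the outcome, as a careful person would: the job done as asked, in the order asked, and still so for the second after the job is handed in, with the robot touching nothing.
It also fails if it takes over 93 s, if anything falls off the work surface, if the arm or the gripper's body presses on something with over 40 N, if the wrist force passes 120 N, or if a joint passes its speed limit or range.

## Working session

There is one attempt and no reset: what is moved stays moved. The work goes in short steps, Python scripts to look and compute and a tool call to move; the robot and the scene stay as the last step left them, time stands still between calls to the robot, and variables do not carry over. Pictures are saved under pics/ and viewed, at most 14 in all, crops included, and the job is handed in when it is done.

Besides the shell and the picture viewer there is one more tool, called after ">>>" as name([rows], argument=value, ...), one row to a line, values as JSON. send_rows: Moves the arm, as the interface text tells. Its arguments: {"type":"object","properties":{"commands":{"type":"array","items":{"type":"array","items":{"type":"number"}}}},"required":["commands"]}

```bash
mkdir -p pics
cat > h.py <<'E'
import numpy as np, cv2, pickle
from rig import read_state, optics, bot
def cap(name,fn):
    s=read_state(); c=optics.capture(name); c['state']=s
    cv2.imwrite('pics/%s.png'%fn,c['image']); pickle.dump(c,open('pics/%s.pkl'%fn,'wb')); return c
def load(fn): return pickle.load(open('pics/%s.pkl'%fn,'rb'))
def wTc(c):
    if 'extrinsics' in c: return np.linalg.inv(np.array(c['extrinsics']))
    T=np.eye(4); T[:3,:3]=c['state']['tcp_rot']; T[:3,3]=c['state']['position']
    return T@np.array(c['T_tool_cam'])
def ray(c,uv):
    K=np.array(c['intrinsics']); d=((np.array(uv,float)-K[:2,2])/[K[0,0],K[1,1]]); u=d.copy()
    for _ in range(30): u=d/(1+c['k1']*(u@u))
    T=wTc(c); return T[:3,3],T[:3,:3]@np.array([u[0],u[1],1])
def onz(c,uv,z):
    o,d=ray(c,uv); return o+d*(z-o[2])/d[2]
def tri(c1,p1,c2,p2):
    o1,d1=ray(c1,p1);o2,d2=ray(c2,p2)
    s=np.linalg.lstsq(np.c_[d1,-d2],o2-o1,rcond=None)[0]
    a=o1+s[0]*d1;b=o2+s[1]*d2; return (a+b)/2,np.linalg.norm(a-b)
def proj(c,P):
    T=np.linalg.inv(wTc(c)); p=T[:3,:3]@np.array(P)+T[:3,3]; u=p[:2]/p[2]; u=u*(1+c['k1']*(u@u)); K=np.array(c['intrinsics'])
    return K[:2,:2].diagonal()*u+K[:2,2]
E
python3 - <<'E'
from h import *
for n in('top','side','wrist'):
    c=cap(n,n+'0'); print(n,wTc(c).round(3).tolist(),np.array(c['intrinsics']).tolist(),c['k1'])
print(read_state())
E
```

```text
top [[-0.091, -0.974, 0.207, 0.208], [-0.996, 0.09, -0.018, 0.068], [-0.001, -0.208, -0.978, 1.328], [0.0, 0.0, 0.0, 1.0]] [[465.6142420257184, 0.0, 316.8196952877499], [0.0, 465.6142420257184, 198.00529318228033], [0.0, 0.0, 1.0]] -0.051672693154375476
side [[-0.949, -0.178, 0.259, 0.125], [-0.314, 0.503, -0.805, 1.144], [0.013, -0.846, -0.534, 0.764], [0.0, 0.0, 0.0, 1.0]] [[419.2662981097797, 0.0, 318.88344935934515], [0.0, 419.2662981097797, 205.1236869703545], [0.0, 0.0, 1.0]] -0.03942684268446318
wrist [[0.314, 0.919, 0.24, 0.132], [0.949, -0.303, -0.081, 0.614], [-0.002, 0.253, -0.967, 0.384], [0.0, 0.0, 0.0, 1.0]] [[294.8813702535875, 0.0, 316.76009723472106], [0.0, 294.8813702535875, 198.8699306180722], [0.0, 0.0, 1.0]] -0.027406561631163822
{'time_s': 0.15, 'joint_positions': array([ 6.14488407e+01,  3.02681719e+01,  8.21385580e+01, -1.32768159e-03,
        6.76924036e+01, -1.02264055e+01]), 'qvel': array([ 0.02964507, -0.09516636, -0.17081091,  0.04925618,  0.00587343,
       -0.0128949 ]), 'tau': array([ 1.00789908e-03, -4.40429235e+01, -1.76843369e+01,  6.33486919e-02,
        5.52282238e-02, -8.45684576e-05]), 'position': array([0.19619397, 0.59280762, 0.22178636]), 'tcp_rot': array([[-9.49292389e-01,  3.14393555e-01, -8.08108093e-04],
       [ 3.14394464e-01,  9.49291199e-01, -1.53004106e-03],
       [ 2.86094853e-04, -1.70652104e-03, -9.99998503e-01]]), 'force': array([-0.1602798 ,  0.9044791 , -0.27691905]), 'moment': array([ 0.00638091, -0.016358  ,  0.01545976]), 'grasp_force': 0.0, 'opening': 1.001582837012953}
```

View pics/top0.png

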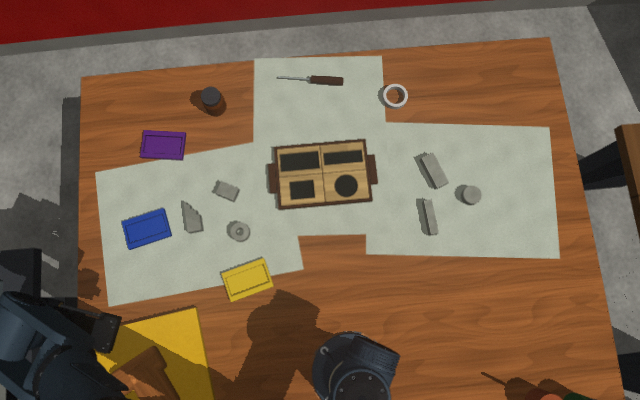

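View pics/side0.png

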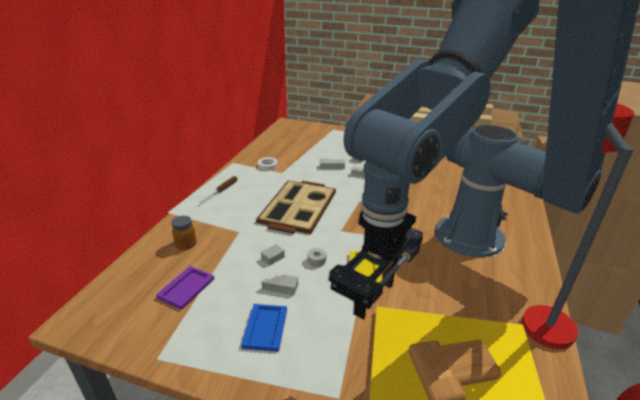

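The top view shows the caddy at (322,174), with the long, stick, short and round recesses at (300,161), (343,157), (302,189) and (346,186).

Candidates for each stone:
- **Rectangular:** (431,169), (427,216), (226,190), and the broken one at (191,217)
- **Round:** (469,194), the wheel with its hole at (238,231), the white ring at (395,95) and the jar at (211,99)
- **Trays to ignore:** blue (147,228), purple (163,145) and yellow (247,279)

I'll check the choice in an enlarged crop.

Run:
```python
from h import *
i=load('top0')['image']
a=cv2.resize(i[140:250,405:495],None,fx=5,fy=5,interpolation=2)
b=cv2.resize(i[140:250,175:245],None,fx=5,fy=5,interpolation=2)
cv2.imwrite('pics/crop1.png',np.hstack([b,a])[:, :800])
```

```text
(no output)
```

View pics/crop1.png

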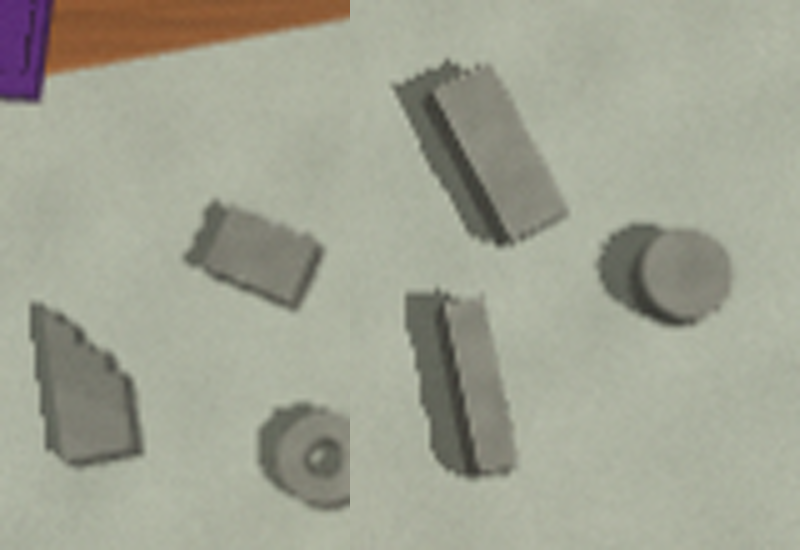

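The crop confirms the choice: the long stone is at (431,169), the narrow stick at (428,216), the solid disc at (472,195) and the short stone at (228,191). The broken one, (191,217), and the holed wheel stay where they are.

Run:
```python
from h import *
c=load('top0')
R=lambda l:[(x/5+335,y/5+140) for x,y in l]
L=lambda l:[(x/5+175,y/5+140) for x,y in l]
o={'long':R([(433,97),(490,67),(568,212),(508,243)]),'stick':R([(445,300),(485,295),(515,468),(478,473)]),'round':R([(686,274)]),'short':L([(222,203),(323,243),(298,300),(205,262)])}
for k,v in o.items():
    P=np.array([onz(c,p,.028) for p in v]); print(k,P.mean(0).round(4),P[:,:2].round(3).tolist())
for k,p in dict(sl=(300,161),ss=(343,157),sh=(302,189),sr=(346,186)).items(): print(k,onz(c,p,.008).round(3))
print(read_state()['tcp_rot'].round(3).tolist(), np.array(load('wrist0')['T_tool_cam']).round(3).tolist())
```

```text
long [ 0.5325 -0.3037  0.028 ] [[0.57, -0.27], [0.585, -0.306], [0.495, -0.338], [0.48, -0.301]]
stick [ 0.4    -0.2735  0.028 ] [[0.45, -0.26], [0.451, -0.283], [0.35, -0.286], [0.349, -0.265]]
round [ 0.4521 -0.4009  0.028 ] [[0.452, -0.401]]
short [0.5296 0.2982 0.028 ] [[0.561, 0.32], [0.532, 0.263], [0.499, 0.279], [0.527, 0.331]]
sl [0.604 0.083 0.008]
ss [ 0.604 -0.044  0.008]
sh [0.519 0.085 0.008]
sr [ 0.516 -0.044  0.008]
[[-0.949, 0.314, -0.001], [0.314, 0.949, -0.002], [0.0, -0.002, -1.0]] [[0.0, -0.967, -0.253, 0.068], [1.0, 0.0, 0.0, -0.001], [-0.0, -0.253, 0.967, -0.162], [0.0, 0.0, 0.0, 1.0]]
```

View pics/wrist0.png

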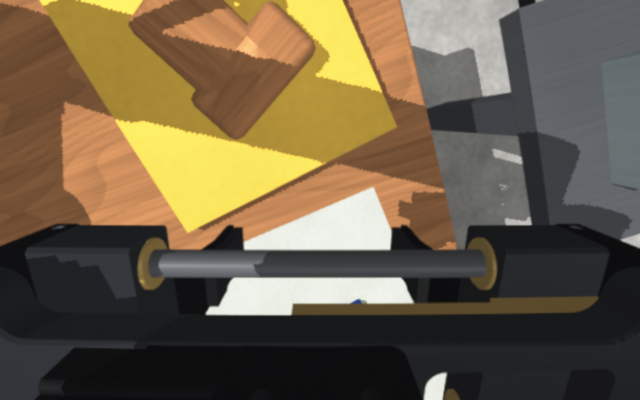

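```bash
cat >> h.py <<'E'
def go(x,y,z,psi):
    s=read_state(); R=np.array(s['tcp_rot']); t=R.T@(np.array([x,y,z])-s['position'])/.03
    cur=np.degrees(np.arctan2(R[1,0],R[0,0])); d=(cur-psi+180)%360-180
    n=max(np.linalg.norm(t)*30/41.7,abs(d)/7.16)
    print('psi now %.1f rz %.2f t %s  rows>=%.1f t=%.2f'%(cur,d/5,t.round(2),n,s['time_s']))
E
python3 -c "
from h import *
go(.43,.26,.25,0)"
```

```text
psi now 161.7 rz 32.34 t [-10.89  -8.08  -0.93]  rows>=22.6 t=0.15
```

>>> send_rows([
  [0, 0, 7, -2.7, -2, -0.9, 1],
  [0, 0, 14, -5.4, -4, -0.9, 1],
  [0, 0, 20, -8, -6, -0.9, 1],
  [0, 0, 20, -10.9, -8.1, -0.9, 1],
  [0, 0, 20, -10.9, -8.1, -0.9, 1],
  [0, 0, 20, -10.9, -8.1, -0.9, 1],
  [0, 0, 20, -10.9, -8.1, -0.9, 1],
  [0, 0, 20, -10.9, -8.1, -0.9, 1],
  [0, 0, 20, -10.9, -8.1, -0.9, 1],
  [0, 0, 20, -10.9, -8.1, -0.9, 1],
  [0, 0, 20, -10.9, -8.1, -0.9, 1],
  [0, 0, 20, -10.9, -8.1, -0.9, 1],
  [0, 0, 20, -10.9, -8.1, -0.9, 1],
  [0, 0, 20, -10.9, -8.1, -0.9, 1],
  [0, 0, 20, -10.9, -8.1, -0.9, 1],
  [0, 0, 20, -10.9, -8.1, -0.9, 1],
])

```text
time_s: 1.48
position: [0.4303, 0.2597, 0.2494]
tcp_rot: [[0.472, 0.882, -0.0], [0.882, -0.472, -0.0], [-0.0, -0.0, -1.0]]
force: [0.1, -0.2, -0.6]
opening: 0.999
grasp_force: 0.0
```

```bash
python3 -c "
from h import *
print(read_state()['position'],read_state()['qvel'])
go(.43,.26,.25,0)"
```

```text
[0.43030896 0.25973642 0.24938271] [ 0.2080005   0.03505609 -0.11623988  0.03410376 -0.00761559 -0.27676807]
psi now 61.9 rz 12.37 t [ 0.   -0.01 -0.02]  rows>=8.6 t=1.48
```

>>> send_rows([
  [0, 0, 12.4, 0, 0, 0, 1],
  [0, 0, 12.4, 0, 0, 0, 1],
  [0, 0, 12.4, 0, 0, 0, 1],
  [0, 0, 12.4, 0, 0, 0, 1],
  [0, 0, 12.4, 0, 0, 0, 1],
  [0, 0, 12.4, 0, 0, 0, 1],
  [0, 0, 12.4, 0, 0, 0, 1],
  [0, 0, 12.4, 0, 0, 0, 1],
  [0, 0, 12.4, 0, 0, 0, 1],
  [0, 0, 12.4, 0, 0, 0, 1],
  [0, 0, 12.4, 0, 0, 0, 1],
  [0, 0, 12.4, 0, 0, 0, 1],
])

```text
time_s: 2.48
position: [0.4303, 0.2599, 0.2495]
tcp_rot: [[1.0, -0.002, -0.0], [-0.002, -1.0, -0.0], [-0.0, 0.0, -1.0]]
force: [0.5, 0.3, 0.6]
opening: 0.998
grasp_force: 0.0
```

```bash
python3 -c "
from h import *
cap('wrist','w1')
go(.43,.10,.25,0)"
```

```text
psi now -0.2 rz -0.04 t [ 0.    5.33 -0.02]  rows>=3.8 t=2.53
```

View pics/w1.png

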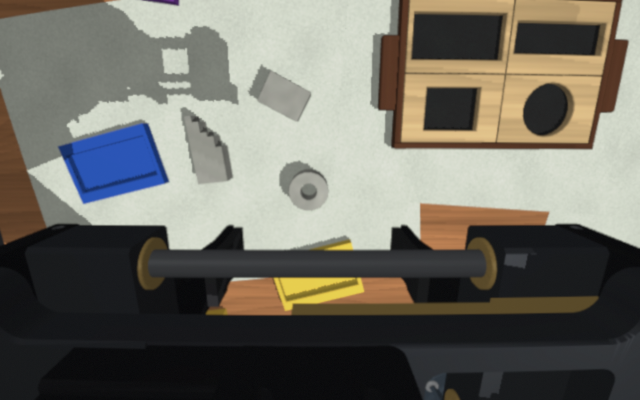

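The short stone's top face is at about (281,94) and the whole caddy is in view: long recess (457,36), stick (557,38), short (451,109), round (547,109). Next I take the second viewpoint, then the right-hand group.

>>> send_rows([
  [0, 0, 0, 0, 1.33, 0, 1],
  [0, 0, 0, 0, 2.66, 0, 1],
  [0, 0, 0, 0, 4, 0, 1],
  [0, 0, 0, 0, 5.33, 0, 1],
  [0, 0, 0, 0, 5.33, 0, 1],
  [0, 0, 0, 0, 5.33, 0, 1],
  [0, 0, 0, 0, 5.33, 0, 1],
  [0, 0, 0, 0, 5.33, 0, 1],
])

```text
time_s: 3.2
position: [0.4295, 0.1009, 0.2496]
tcp_rot: [[1.0, -0.004, 0.0], [-0.004, -1.0, 0.0], [0.0, -0.0, -1.0]]
force: [0.6, -0.0, 0.2]
opening: 1.001
grasp_force: 0.0
```

```bash
python3 -c "
from h import *
cap('wrist','w2')
go(.39,-.2,.25,0)"
```

```text
psi now -0.2 rz -0.04 t [-1.28 10.04 -0.02]  rows>=7.3 t=3.25
```

>>> send_rows([
  [0, 0, 0, -0.15, 1.33, 0, 1],
  [0, 0, 0, -0.3, 2.66, 0, 1],
  [0, 0, 0, -0.5, 4, 0, 1],
  [0, 0, 0, -0.8, 5.33, 0, 1],
  [0, 0, 0, -1.1, 6.7, 0, 1],
  [0, 0, 0, -1.2, 8, 0, 1],
  [0, 0, 0, -1.33, 9.3, 0, 1],
  [0, 0, 0, -1.33, 10, 0, 1],
  [0, 0, 0, -1.33, 10, 0, 1],
  [0, 0, 0, -1.33, 10, 0, 1],
  [0, 0, 0, -1.33, 10, 0, 1],
  [0, 0, 0, -1.33, 10, 0, 1],
])

```text
time_s: 4.25
position: [0.388, -0.1978, 0.2493]
tcp_rot: [[1.0, -0.003, -0.001], [-0.003, -1.0, 0.001], [-0.001, -0.001, -1.0]]
force: [0.3, -0.3, -0.2]
opening: 1.007
grasp_force: 0.0
```

```bash
python3 -c "
from h import *
cap('wrist','w3')
go(.39,-.32,.25,0)"
```

```text
psi now -0.2 rz -0.03 t [ 0.08  4.07 -0.02]  rows>=2.9 t=4.30
```

>>> send_rows([
  [0, 0, 0, 0, 1.33, 0, 1],
  [0, 0, 0, 0, 2.66, 0, 1],
  [0, 0, 0, 0, 4, 0, 1],
  [0, 0, 0, 0, 4, 0, 1],
  [0, 0, 0, 0, 4, 0, 1],
  [0, 0, 0, 0, 4, 0, 1],
  [0, 0, 0, 0, 4, 0, 1],
])

```text
time_s: 4.88
position: [0.3872, -0.3177, 0.2493]
tcp_rot: [[1.0, -0.004, -0.001], [-0.004, -1.0, 0.002], [-0.001, -0.002, -1.0]]
force: [0.1, -0.3, -0.2]
opening: 1.001
grasp_force: 0.0
```

```bash
python3 -c "
from h import *
cap('wrist','w4')
go(.45,-.4,.1,0)
a=[load('w%d'%k)['image'][0:235] for k in (3,4)]
cv2.imwrite('pics/w34.png',np.vstack(a))
c=load('w1'); d=load('w2')
x=cv2.resize(c['image'][0:150,370:640],None,fx=2.9,fy=2.9,interpolation=2)
cv2.imwrite('pics/w1c.png',x)
"
```

```text
psi now -0.2 rz -0.04 t [2.1  2.74 4.98]  rows>=4.4 t=4.93
```

View pics/w34.png

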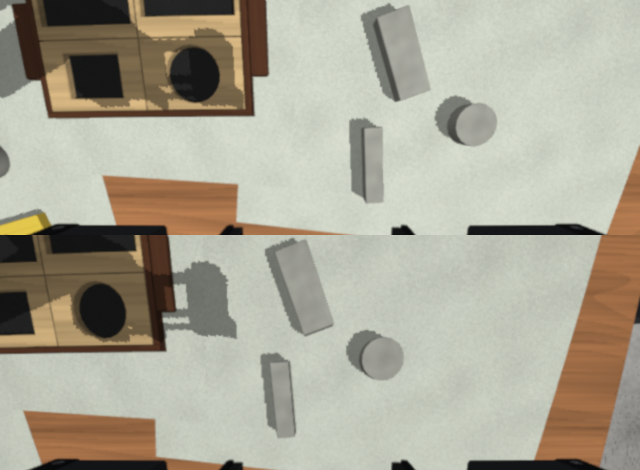

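View pics/w2.png

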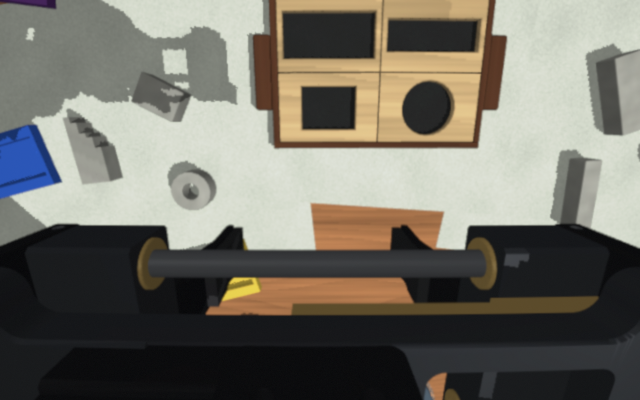

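```bash
python3 -c "
from h import *
f=lambda n,x:cv2.resize(load(n)['image'][0:210,x:x+145],None,fx=2.75,fy=2.75,interpolation=2)
cv2.imwrite('pics/c34.png',np.hstack([f('w3',360),f('w4',263)]))
g=lambda n,x,y,w:cv2.resize(load(n)['image'][y:y+60,x:x+80],None,fx=5,fy=5,interpolation=2)
k=lambda n,x:cv2.resize(load(n)['image'][0:125,x:x+220],None,fx=1.818,fy=2,interpolation=2)
cv2.imwrite('pics/c12.png',np.vstack([np.hstack([g('w1',242,60,0),g('w2',122,65,0)])]))
"
```

```text
(no output)
```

View pics/c34.png

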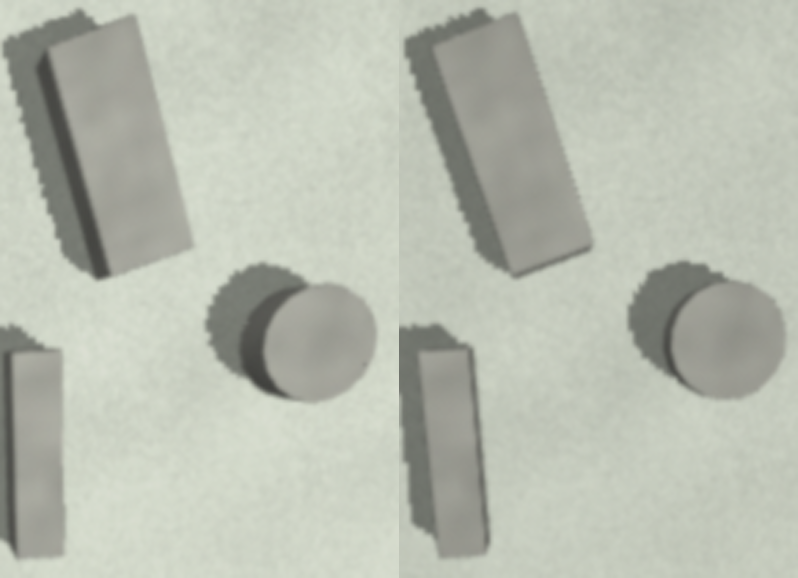

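View pics/c12.png

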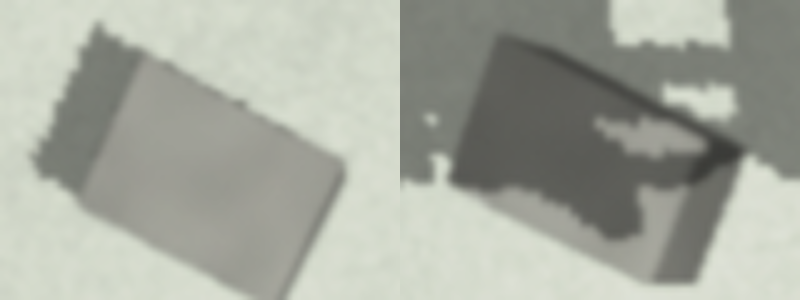

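Run:
```python
from h import *
w3,w4,w1,w2=[load('w%d'%k) for k in(3,4,1,2)]
A=lambda l:[(x/2.75+360,y/2.75) for x,y in l]
B=lambda l:[((x-399)/2.75+263,y/2.75) for x,y in l]
C=lambda l:[(x/5+242,y/5+60) for x,y in l]
D=lambda l:[((x-400)/5+122,y/5+65) for x,y in l]
S={'long':(w3,A([(48,50),(135,14),(194,246),(110,277)]),w4,B([(433,47),(516,12),(592,245),(514,273)])),
'stick':(w3,A([(11,353),(62,350),(65,556),(17,558)]),w4,B([(418,351),(470,347),(487,552),(439,557)])),
'round':(w3,A([(320,343)]),w4,B([(728,340)])),
'short':(w1,C([(145,52),(340,162),(280,302),(82,200)]),w2,D([(500,35),(710,142),(650,283),(450,183)]))}
for k,(c,p,d,q) in S.items():
    T=[tri(c,a,d,b) for a,b in zip(p,q)]; print(k,'tri',np.mean([t[0] for t in T],0).round(4),[round(t[0][2],3) for t in T],[round(t[1],4) for t in T])
    for cc,pp in((c,p),(d,q)):
        P=np.array([onz(cc,a,.028)[:2] for a in pp]); print('  mean',P.mean(0).round(4))
        if len(P)==4:
            a=(P[0]+P[1]-P[2]-P[3]) if k!='short' else (P[1]+P[2]-P[0]-P[3])
            print('   axis %.1f len %.3f'%(np.degrees(np.arctan2(a[1],a[0])),np.linalg.norm(a)/2))
f=lambda n,x:cv2.resize(load(n)['image'][0:155,x:x+260],None,fx=3.07,fy=1.93*3.07/1.93,interpolation=2)
a=f('w1',375);b=f('w2',250)
cv2.imwrite('pics/cad.png',np.vstack([cv2.resize(load('w1')['image'][0:155,375:635],None,fx=1.9,fy=1.9,interpolation=2),cv2.resize(load('w2')['image'][0:155,250:510],None,fx=1.9,fy=1.9,interpolation=2)]))
```

```text
long tri [ 0.5363 -0.3048  0.0267] [np.float64(0.026), np.float64(0.029), np.float64(0.029), np.float64(0.023)] [np.float64(0.0005), np.float64(0.0003), np.float64(0.0007), np.float64(0.001)]
  mean [ 0.5361 -0.3045]
   axis 19.3 len 0.098
  mean [ 0.5362 -0.305 ]
   axis 19.6 len 0.099
stick tri [ 0.4012 -0.2741  0.0266] [np.float64(0.026), np.float64(0.025), np.float64(0.028), np.float64(0.028)] [np.float64(0.0004), np.float64(0.0007), np.float64(0.0014), np.float64(0.0)]
  mean [ 0.4009 -0.2738]
   axis 3.9 len 0.098
  mean [ 0.4016 -0.2742]
   axis 3.4 len 0.098
round tri [ 0.4543 -0.4019  0.0282] [np.float64(0.028)] [np.float64(0.0001)]
  mean [ 0.4542 -0.402 ]
  mean [ 0.4543 -0.4019]
short tri [0.5309 0.2984 0.0272] [np.float64(0.027), np.float64(0.022), np.float64(0.031), np.float64(0.029)] [np.float64(0.0006), np.float64(0.0007), np.float64(0.0011), np.float64(0.0009)]
  mean [0.5312 0.2985]
   axis -117.7 len 0.054
  mean [0.5303 0.2982]
   axis -117.4 len 0.055
```

View pics/cad.png

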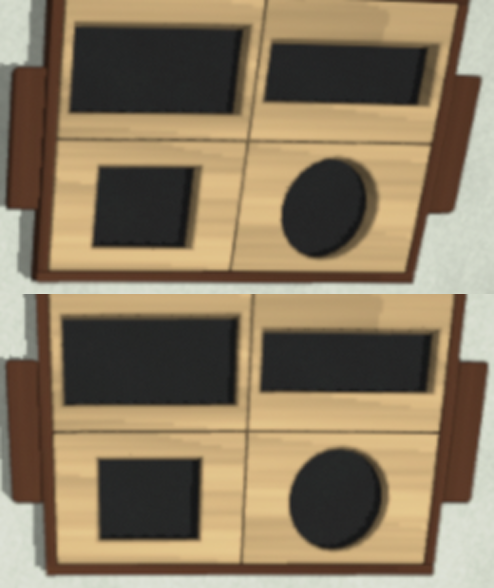

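Run:
```python
from h import *
w1,w2=load('w1'),load('w2')
A=lambda p:(p[0]/1.9+375,p[1]/1.9)
B=lambda p:(p[0]/1.9+250,(p[1]-294.5)/1.9)
S={'cross':([(246,141)],[(247,432)]),'left':([(57,138)],[(52,432)]),'right':([(433,144)],[(438,433)]),'bot':([(231,271)],[(242,563)]),
'long':([(74,24),(251,26),(243,115),(69,112)],[(62,316),(239,316),(238,406),(64,405)]),
'stick':([(269,43),(438,44),(429,105),(265,102)],[(261,330),(438,330),(433,391),(260,391)]),
'short':([(98,165),(201,167),(193,248),(93,246)],[(98,458),(201,458),(199,541),(98,540)]),
'round':([(330,208)],[(339,498)])}
for k,(p,q) in S.items():
    p=[A(x) for x in p];q=[B(x) for x in q]
    T=[tri(w1,a,w2,b) for a,b in zip(p,q)]
    a=np.array([onz(w1,x,.018)[:2] for x in p]);b=np.array([onz(w2,x,.018)[:2] for x in q])
    print(k,np.mean([t[0] for t in T],0).round(4),'z18',a.mean(0).round(4),b.mean(0).round(4), (b.max(0)-b.min(0)).round(3))
```

```text
cross [0.5596 0.0198 0.0149] z18 [0.5591 0.0217] [0.5591 0.0204] [0. 0.]
left [0.5595 0.1484 0.0188] z18 [0.5598 0.1482] [0.5594 0.1485] [0. 0.]
right [ 0.5586 -0.1041  0.0225] z18 [ 0.5594 -0.1083] [ 0.5592 -0.1065] [0. 0.]
bot [0.474  0.02   0.0186] z18 [0.4738 0.0196] [0.4742 0.0199] [0. 0.]
long [0.602  0.0843 0.017 ] z18 [0.6016 0.0843] [0.6017 0.0839] [0.053 0.113]
stick [ 0.602  -0.0429  0.0181] z18 [ 0.6015 -0.0428] [ 0.6024 -0.0429] [0.037 0.114]
short [0.5164 0.0847 0.0189] z18 [0.5163 0.0842] [0.5163 0.0846] [0.054 0.069]
round [ 0.5172 -0.044   0.0176] z18 [ 0.5168 -0.0437] [ 0.5175 -0.0439] [0. 0.]
```

```bash
python3 -c "
from h import *
go(.4543,-.402,.08,0);go(.4543,-.402,.0125,0)"
```

```text
psi now -0.2 rz -0.04 t [2.25 2.81 5.64]  rows>=4.8 t=4.93
psi now -0.2 rz -0.04 t [2.25 2.81 7.89]  rows>=6.2 t=4.93
```

>>> send_rows([
  [0, 0, 0, 0.7, 0.9, 1, 1],
  [0, 0, 0, 1.3, 1.8, 2, 1],
  [0, 0, 0, 2.25, 2.8, 3, 1],
  [0, 0, 0, 2.25, 2.8, 4, 1],
  [0, 0, 0, 2.25, 2.8, 5, 1],
  [0, 0, 0, 2.25, 2.8, 5.6, 1],
  [0, 0, 0, 2.25, 2.8, 6.2, 1],
  [0, 0, 0, 2.25, 2.8, 6.8, 1],
  [0, 0, 0, 2.25, 2.8, 7.4, 1],
  [0, 0, 0, 2.25, 2.8, 7.85, 1],
  [0, 0, 0, 2.25, 2.8, 7.85, 1],
  [0, 0, 0, 2.25, 2.8, 7.85, 1],
  [0, 0, 0, 2.25, 2.8, 7.85, 1],
])

```text
time_s: 6.02
position: [0.455, -0.4044, 0.015]
tcp_rot: [[1.0, -0.005, 0.001], [-0.005, -1.0, -0.001], [0.001, 0.001, -1.0]]
force: [-0.2, -0.1, -0.4]
opening: 0.997
grasp_force: 0.0
```

```bash
python3 -c "
from h import *
go(.4543,-.402,.0125,0)"
```

```text
psi now -0.3 rz -0.06 t [-0.02 -0.08  0.08]  rows>=0.1 t=6.02
```

>>> send_rows([
  [0, 0, 0, 0, -0.08, 0.08, 1],
  [0, 0, 0, 0, -0.08, 0.08, 1],
  [0, 0, 0, 0, -0.08, 0.08, 0],
  [0, 0, 0, 0, -0.08, 0.08, 0],
  [0, 0, 0, 0, -0.08, 0.08, 0],
  [0, 0, 0, 0, -0.08, 0.08, 0],
  [0, 0, 0, 0, -0.08, 0.08, 0],
  [0, 0, 0, 0, -0.08, 0.08, 0],
  [0, 0, 0, 0, -0.08, 0.08, 0],
  [0, 0, 0, 0, -0.08, 0.08, 0],
  [0, 0, 0, 0, -0.08, 0.08, 0],
])

```text
time_s: 6.93
position: [0.4543, -0.4017, 0.0117]
tcp_rot: [[1.0, -0.006, -0.0], [-0.006, -1.0, 0.0], [-0.0, -0.0, -1.0]]
force: [-0.1, 0.6, 1.3]
opening: 0.608
grasp_force: 30.0
```

```bash
python3 -c "
from h import *
print(read_state()['position'])
go(.4543,-.402,.09,0);go(.517,-.044,.09,0);"
```

```text
[ 0.4542737  -0.40169888  0.01165223]
psi now -0.3 rz -0.06 t [ 0.    0.01 -2.61]  rows>=1.9 t=6.93
psi now -0.3 rz -0.06 t [  2.02 -11.94  -2.61]  rows>=8.9 t=6.93
```

>>> send_rows([
  [0, 0, 0, 0, 0, -0.4, 0],
  [0, 0, 0, 0, 0, -1.2, 0],
  [0, 0, 0, 0, 0, -2, 0],
  [0, 0, 0, 0.2, -0.8, -2.6, 0],
  [0, 0, 0, 0.4, -1.8, -2.6, 0],
  [0, 0, 0, 0.6, -2.9, -2.6, 0],
  [0, 0, 0, 0.8, -4, -2.6, 0],
  [0, 0, 0, 1, -5.1, -2.6, 0],
  [0, 0, 0, 1.2, -6.2, -2.6, 0],
  [0, 0, 0, 1.4, -7.3, -2.6, 0],
  [0, 0, 0, 1.6, -8.4, -2.6, 0],
  [0, 0, 0, 1.8, -9.5, -2.6, 0],
  [0, 0, 0, 2, -10.6, -2.6, 0],
  [0, 0, 0, 2, -11.4, -2.6, 0],
  [0, 0, 0, 2, -11.94, -2.6, 0],
  [0, 0, 0, 2, -11.94, -2.6, 0],
  [0, 0, 0, 2, -11.94, -2.6, 0],
  [0, 0, 0, 2, -11.94, -2.6, 0],
])

```text
time_s: 8.43
position: [0.5169, -0.0446, 0.0901]
tcp_rot: [[1.0, -0.005, 0.001], [-0.005, -1.0, -0.001], [0.001, 0.001, -1.0]]
force: [-0.4, -0.3, -0.7]
opening: 0.61
grasp_force: 30.0
```

```bash
python3 -c "
from h import *
print(read_state()['grasp_force'],read_state()['force'])
go(.517,-.044,.0225,0);"
```

```text
29.99947965145111 [-0.396704   -0.33201291 -0.67718941]
psi now -0.3 rz -0.06 t [ 0.   -0.02  2.25]  rows>=1.6 t=8.43
```

>>> send_rows([
  [0, 0, 0, 0, 0, 0.6, 0],
  [0, 0, 0, 0, 0, 1.2, 0],
  [0, 0, 0, 0, 0, 1.7, 0],
  [0, 0, 0, 0, 0, 2, 0],
  [0, 0, 0, 0, 0, 2.15, 0],
  [0, 0, 0, 0, 0, 2.25, 0],
  [0, 0, 0, 0, 0, 2.25, 0],
  [0, 0, 0, 0, 0, 2.25, 0],
  [0, 0, 0, 0, 0, 2.25, 0],
])

```text
time_s: 9.18
position: [0.5169, -0.0442, 0.0228]
tcp_rot: [[1.0, -0.006, 0.001], [-0.006, -1.0, -0.0], [0.001, 0.0, -1.0]]
force: [-0.5, 0.1, -1.4]
opening: 0.613
grasp_force: 30.0
```

>>> send_rows([
  [0, 0, 0, 0, 0, 0.03, 0],
  [0, 0, 0, 0, 0, 0.05, 0],
  [0, 0, 0, 0, 0, 0.07, 0],
  [0, 0, 0, 0, 0, 0.07, 0],
  [0, 0, 0, 0, 0, 0.07, 0],
])

```text
time_s: 9.6
position: [0.5164, -0.0439, 0.0201]
tcp_rot: [[1.0, -0.005, 0.0], [-0.005, -1.0, -0.0], [0.0, 0.0, -1.0]]
force: [0.1, -0.6, -0.7]
opening: 0.612
grasp_force: 30.0
```

>>> send_rows([
  [0, 0, 0, 0, 0, 0.015, 0],
  [0, 0, 0, 0, 0, 0.025, 0],
  [0, 0, 0, 0, 0, 0.025, 0],
  [0, 0, 0, 0, 0, 0.025, 0],
])

```text
time_s: 9.93
position: [0.5164, -0.044, 0.0196]
tcp_rot: [[1.0, -0.006, 0.0], [-0.006, -1.0, -0.0], [0.0, 0.0, -1.0]]
force: [-1.0, -0.1, 3.8]
opening: 0.616
grasp_force: 30.0
```

>>> send_rows([
  [0, 0, 0, 0, 0, 0, 0.8],
  [0, 0, 0, 0, 0, 0, 0.8],
  [0, 0, 0, 0, 0, 0, 0.8],
  [0, 0, 0, 0, 0, 0, 0.8],
  [0, 0, 0, 0, 0, -0.6, 0.8],
  [0, 0, 0, 0, 0, -1.6, 0.8],
  [0, 0, 0, 0, 0, -2.6, 0.8],
  [0, 0, 0, 0, 0, -2.6, 0.8],
  [0, 0, 0, 0, 0, -2.6, 0.8],
])

```text
time_s: 10.68
position: [0.5176, -0.0443, 0.0988]
tcp_rot: [[1.0, -0.006, 0.004], [-0.006, -1.0, -0.001], [0.004, 0.001, -1.0]]
force: [0.6, -0.5, -0.6]
opening: 0.8
grasp_force: 0.0
```

```bash
python3 -c "
from h import *
go(.5362,-.3047,.085,19.5)"
```

```text
psi now -0.3 rz -3.96 t [0.67 8.68 0.47]  rows>=6.3 t=10.68
```

>>> send_rows([
  [0, 0, -0.6, 0.1, 1, 0.4, 1],
  [0, 0, -1.2, 0.2, 2.2, 0.4, 1],
  [0, 0, -1.8, 0.3, 3.4, 0.4, 1],
  [0, 0, -2.4, 0.4, 4.6, 0.4, 1],
  [0, 0, -3, 0.5, 5.8, 0.4, 1],
  [0, 0, -3.6, 0.6, 7, 0.4, 1],
  [0, 0, -3.96, 0.67, 8, 0.4, 1],
  [0, 0, -3.96, 0.67, 8.65, 0.4, 1],
  [0, 0, -3.96, 0.67, 8.65, 0.4, 1],
  [0, 0, -3.96, 0.67, 8.65, 0.4, 1],
  [0, 0, -3.96, 0.67, 8.65, 0.4, 1],
])

```text
time_s: 11.6
position: [0.5338, -0.3019, 0.0838]
tcp_rot: [[0.943, 0.333, -0.003], [0.333, -0.943, 0.003], [-0.002, -0.004, -1.0]]
force: [0.4, 0.5, -0.1]
opening: 1.0
grasp_force: 0.0
```

```bash
python3 -c "
from h import *
go(.5362,-.3047,.012,19.5)"
```

```text
psi now 19.5 rz -0.01 t [0.05 0.12 2.39]  rows>=1.7 t=11.60
```

>>> send_rows([
  [0, 0, 0, 0, 0, 0.7, 1],
  [0, 0, 0, 0, 0, 1.4, 1],
  [0, 0, 0, 0, 0, 1.9, 1],
  [0, 0, 0, 0, 0, 2.35, 1],
  [0, 0, 0, 0, 0, 2.35, 1],
  [0, 0, 0, 0, 0, 2.35, 1],
  [0, 0, 0, 0, 0, 2.35, 1],
])

```text
time_s: 12.18
position: [0.5355, -0.3032, 0.0153]
tcp_rot: [[0.942, 0.334, 0.001], [0.334, -0.942, -0.0], [0.0, 0.001, -1.0]]
force: [-0.8, 0.4, -0.4]
opening: 1.002
grasp_force: 0.0
```

```bash
python3 -c "
from h import *
go(.5362,-.3047,.0122,19.5)"
```

```text
psi now 19.5 rz 0.00 t [0.01 0.06 0.1 ]  rows>=0.1 t=12.18
```

>>> send_rows([
  [0, 0, 0, 0, 0.04, 0.1, 1],
  [0, 0, 0, 0, 0.04, 0.1, 1],
  [0, 0, 0, 0, 0.04, 0.1, 0],
  [0, 0, 0, 0, 0.04, 0.1, 0],
  [0, 0, 0, 0, 0.04, 0.1, 0],
  [0, 0, 0, 0, 0.04, 0.1, 0],
  [0, 0, 0, 0, 0.04, 0.1, 0],
  [0, 0, 0, 0, 0.04, 0.1, 0],
  [0, 0, 0, 0, 0.04, 0.1, 0],
  [0, 0, 0, 0, 0.04, 0.1, 0],
  [0, 0, 0, 0, 0.04, 0.1, 0],
  [0, 0, 0, 0, 0.04, 0.1, 0],
])

```text
time_s: 13.18
position: [0.5352, -0.3044, 0.0118]
tcp_rot: [[0.943, 0.333, -0.0], [0.333, -0.943, 0.001], [-0.0, -0.001, -1.0]]
force: [-0.3, 1.5, 0.3]
opening: 0.455
grasp_force: 30.0
```

```bash
python3 -c "
from h import *
print(read_state()['position'])
go(.602,.084,.09,90)"
```

```text
[ 0.53520916 -0.30436058  0.01177212]
psi now 19.5 rz -14.10 t [  6.41 -11.46  -2.6 ]  rows>=9.8 t=13.18
```

>>> send_rows([
  [0, 0, 0, 0, 0, -0.4, 0],
  [0, 0, 0, 0, 0, -1.2, 0],
  [0, 0, 0, 0, 0, -2, 0],
  [0, 0, -0.8, 0.4, -0.7, -2.6, 0],
  [0, 0, -1.8, 0.9, -1.5, -2.6, 0],
  [0, 0, -2.9, 1.4, -2.4, -2.6, 0],
  [0, 0, -4, 1.9, -3.3, -2.6, 0],
  [0, 0, -5.1, 2.4, -4.2, -2.6, 0],
  [0, 0, -6.2, 2.9, -5.1, -2.6, 0],
  [0, 0, -7.3, 3.4, -6, -2.6, 0],
  [0, 0, -8.4, 3.9, -6.9, -2.6, 0],
  [0, 0, -9.5, 4.4, -7.8, -2.6, 0],
  [0, 0, -10.6, 4.9, -8.7, -2.6, 0],
  [0, 0, -11.7, 5.4, -9.6, -2.6, 0],
  [0, 0, -12.8, 5.9, -10.5, -2.6, 0],
  [0, 0, -13.6, 6.2, -11.1, -2.6, 0],
  [0, 0, -14.1, 6.4, -11.45, -2.6, 0],
  [0, 0, -14.1, 6.4, -11.45, -2.6, 0],
  [0, 0, -14.1, 6.4, -11.45, -2.6, 0],
  [0, 0, -14.1, 6.4, -11.45, -2.6, 0],
])

```text
time_s: 14.85
position: [0.6017, 0.0819, 0.0899]
tcp_rot: [[0.002, 1.0, -0.0], [1.0, -0.002, -0.001], [-0.001, -0.0, -1.0]]
force: [0.1, -0.0, -2.4]
opening: 0.459
grasp_force: 30.0
```

```bash
python3 -c "
from h import *
go(.602,.084,.0225,90)"
```

```text
psi now 89.9 rz -0.02 t [0.07 0.01 2.25]  rows>=1.6 t=14.85
```

>>> send_rows([
  [0, 0, 0, 0.03, 0, 0.6, 0],
  [0, 0, 0, 0.03, 0, 1.2, 0],
  [0, 0, 0, 0.03, 0, 1.7, 0],
  [0, 0, 0, 0.03, 0, 2, 0],
  [0, 0, 0, 0.03, 0, 2.15, 0],
  [0, 0, 0, 0.03, 0, 2.25, 0],
  [0, 0, 0, 0.03, 0, 2.25, 0],
  [0, 0, 0, 0.03, 0, 2.25, 0],
  [0, 0, 0, 0.03, 0, 2.25, 0],
  [0, 0, 0, 0.03, 0, 2.28, 0],
  [0, 0, 0, 0.03, 0, 2.3, 0],
  [0, 0, 0, 0.03, 0, 2.32, 0],
  [0, 0, 0, 0.03, 0, 2.32, 0],
  [0, 0, 0, 0.03, 0, 2.32, 0],
])

```text
time_s: 16.02
position: [0.6018, 0.0841, 0.0202]
tcp_rot: [[0.0, 1.0, -0.0], [1.0, -0.0, -0.0], [-0.0, -0.0, -1.0]]
force: [-0.8, 0.0, -2.4]
opening: 0.452
grasp_force: 30.0
```

>>> send_rows([
  [0, 0, 0, 0, 0, 0.012, 0],
  [0, 0, 0, 0, 0, 0.022, 0],
  [0, 0, 0, 0, 0, 0.022, 0],
  [0, 0, 0, 0, 0, 0.022, 0],
])

```text
time_s: 16.35
position: [0.6019, 0.0841, 0.0198]
tcp_rot: [[0.0, 1.0, 0.0], [1.0, -0.0, 0.0], [0.0, 0.0, -1.0]]
force: [-0.1, 0.0, 0.7]
opening: 0.46
grasp_force: 30.0
```

>>> send_rows([
  [0, 0, 0, 0, 0, 0, 0.65],
  [0, 0, 0, 0, 0, 0, 0.65],
  [0, 0, 0, 0, 0, 0, 0.65],
  [0, 0, 0, 0, 0, 0, 0.65],
  [0, 0, 0, 0, 0, -0.6, 0.65],
  [0, 0, 0, 0, 0, -1.6, 0.65],
  [0, 0, 0, 0, 0, -2.6, 0.65],
  [0, 0, 0, 0, 0, -2.6, 0.65],
  [0, 0, 0, 0, 0, -2.6, 0.65],
])

```text
time_s: 17.1
position: [0.6035, 0.084, 0.0996]
tcp_rot: [[0.0, 1.0, 0.005], [1.0, -0.0, -0.0], [-0.0, 0.005, -1.0]]
force: [0.0, -0.2, -0.7]
opening: 0.652
grasp_force: 0.0
```

```bash
python3 -c "
from h import *
go(.4013,-.274,.085,3.6)"
```

```text
psi now 90.0 rz 17.28 t [-11.94  -6.74   0.46]  rows>=12.1 t=17.10
```

>>> send_rows([
  [0, 0, 1, -0.6, -0.4, 0.2, 0.8],
  [0, 0, 2.2, -1.5, -0.9, 0.4, 0.8],
  [0, 0, 3.5, -2.4, -1.4, 0.4, 0.8],
  [0, 0, 4.8, -3.3, -1.9, 0.4, 0.8],
  [0, 0, 6.1, -4.2, -2.4, 0.4, 0.8],
  [0, 0, 7.4, -5.1, -2.9, 0.4, 0.8],
  [0, 0, 8.7, -6, -3.4, 0.4, 0.8],
  [0, 0, 10, -6.9, -3.9, 0.4, 0.8],
  [0, 0, 11.3, -7.8, -4.4, 0.4, 0.8],
  [0, 0, 12.6, -8.7, -4.9, 0.4, 0.8],
  [0, 0, 13.9, -9.6, -5.4, 0.4, 0.8],
  [0, 0, 15.2, -10.5, -5.9, 0.4, 0.8],
  [0, 0, 16.4, -11.3, -6.4, 0.4, 0.8],
  [0, 0, 17.28, -11.94, -6.69, 0.4, 0.8],
  [0, 0, 17.28, -11.94, -6.69, 0.4, 0.8],
  [0, 0, 17.28, -11.94, -6.69, 0.4, 0.8],
  [0, 0, 17.28, -11.94, -6.69, 0.4, 0.8],
  [0, 0, 17.28, -11.94, -6.69, 0.4, 0.8],
])

```text
time_s: 18.6
position: [0.4009, -0.2725, 0.085]
tcp_rot: [[0.998, 0.064, -0.001], [0.064, -0.998, 0.002], [-0.001, -0.002, -1.0]]
force: [0.5, 0.2, 0.1]
opening: 0.802
grasp_force: 0.0
```

```bash
python3 -c "
from h import *
go(.4013,-.274,.0122,3.6)"
```

```text
psi now 3.7 rz 0.02 t [0.01 0.06 2.43]  rows>=1.7 t=18.60
```

>>> send_rows([
  [0, 0, 0, 0, 0.03, 0.7, 0.8],
  [0, 0, 0, 0, 0.03, 1.4, 0.8],
  [0, 0, 0, 0, 0.03, 1.9, 0.8],
  [0, 0, 0, 0, 0.03, 2.4, 0.8],
  [0, 0, 0, 0, 0.03, 2.4, 0.8],
  [0, 0, 0, 0, 0.03, 2.4, 0.8],
  [0, 0, 0, 0, 0.03, 2.4, 0.8],
  [0, 0, 0, 0, 0.03, 2.4, 0.8],
])

```text
time_s: 19.27
position: [0.4017, -0.275, 0.0144]
tcp_rot: [[0.998, 0.063, 0.001], [0.063, -0.998, -0.001], [0.001, 0.001, -1.0]]
force: [-0.1, 0.7, -0.1]
opening: 0.798
grasp_force: 0.0
```

```bash
python3 -c "
from h import *
go(.4013,-.274,.0122,3.6)"
```

```text
psi now 3.6 rz 0.01 t [-0.01 -0.03  0.07]  rows>=0.1 t=19.27
```

>>> send_rows([
  [0, 0, 0, 0, -0.03, 0.06, 0.8],
  [0, 0, 0, 0, -0.03, 0.06, 0.8],
  [0, 0, 0, 0, -0.03, 0.06, 0],
  [0, 0, 0, 0, -0.03, 0.06, 0],
  [0, 0, 0, 0, -0.03, 0.06, 0],
  [0, 0, 0, 0, -0.03, 0.06, 0],
  [0, 0, 0, 0, -0.03, 0.06, 0],
  [0, 0, 0, 0, -0.03, 0.06, 0],
  [0, 0, 0, 0, -0.03, 0.06, 0],
  [0, 0, 0, 0, -0.03, 0.06, 0],
  [0, 0, 0, 0, -0.03, 0.06, 0],
  [0, 0, 0, 0, -0.03, 0.06, 0],
])

```text
time_s: 20.27
position: [0.4008, -0.2738, 0.0117]
tcp_rot: [[0.998, 0.062, -0.0], [0.062, -0.998, 0.001], [-0.0, -0.001, -1.0]]
force: [-0.9, 1.4, 0.9]
opening: 0.269
grasp_force: 30.0
```

```bash
python3 -c "
from h import *
print(read_state()['position'])
go(.602,-.043,.09,90)"
```

```text
[ 0.40083996 -0.27378227  0.01169594]
psi now 3.6 rz -17.29 t [ 7.17 -7.26 -2.61]  rows>=12.1 t=20.27
```

>>> send_rows([
  [0, 0, 0, 0, 0, -0.4, 0],
  [0, 0, 0, 0, 0, -1.2, 0],
  [0, 0, 0, 0, 0, -2, 0],
  [0, 0, -1, 0.4, -0.4, -2.6, 0],
  [0, 0, -2.2, 0.9, -0.9, -2.6, 0],
  [0, 0, -3.5, 1.4, -1.4, -2.6, 0],
  [0, 0, -4.8, 1.9, -1.9, -2.6, 0],
  [0, 0, -6.1, 2.4, -2.4, -2.6, 0],
  [0, 0, -7.4, 3, -3, -2.6, 0],
  [0, 0, -8.7, 3.6, -3.6, -2.6, 0],
  [0, 0, -10, 4.2, -4.2, -2.6, 0],
  [0, 0, -11.3, 4.8, -4.8, -2.6, 0],
  [0, 0, -12.6, 5.4, -5.4, -2.6, 0],
  [0, 0, -13.9, 6, -6, -2.6, 0],
  [0, 0, -15.2, 6.5, -6.6, -2.6, 0],
  [0, 0, -16.4, 6.9, -7, -2.6, 0],
  [0, 0, -17.29, 7.17, -7.26, -2.6, 0],
  [0, 0, -17.29, 7.17, -7.26, -2.6, 0],
  [0, 0, -17.29, 7.17, -7.26, -2.6, 0],
  [0, 0, -17.29, 7.17, -7.26, -2.6, 0],
])

```text
time_s: 21.93
position: [0.6011, -0.0436, 0.0893]
tcp_rot: [[0.001, 1.0, -0.002], [1.0, -0.001, 0.0], [0.0, -0.002, -1.0]]
force: [-0.1, 0.1, -0.7]
opening: 0.271
grasp_force: 30.0
```

```bash
python3 -c "
from h import *
go(.602,-.043,.0205,90)"
```

```text
psi now 89.9 rz -0.02 t [0.02 0.03 2.29]  rows>=1.7 t=21.93
```

>>> send_rows([
  [0, 0, 0, 0.01, 0.01, 0.6, 0],
  [0, 0, 0, 0.01, 0.01, 1.2, 0],
  [0, 0, 0, 0.01, 0.01, 1.7, 0],
  [0, 0, 0, 0.01, 0.01, 2, 0],
  [0, 0, 0, 0.01, 0.01, 2.15, 0],
  [0, 0, 0, 0.01, 0.01, 2.22, 0],
  [0, 0, 0, 0.01, 0.01, 2.22, 0],
  [0, 0, 0, 0.01, 0.01, 2.25, 0],
  [0, 0, 0, 0.01, 0.01, 2.28, 0],
  [0, 0, 0, 0.01, 0.01, 2.3, 0],
  [0, 0, 0, 0.01, 0.01, 2.3, 0],
  [0, 0, 0, 0.01, 0.01, 2.3, 0],
])

```text
time_s: 22.93
position: [0.6026, -0.0429, 0.021]
tcp_rot: [[-0.001, 1.0, 0.001], [1.0, 0.001, -0.0], [-0.0, 0.001, -1.0]]
force: [-0.6, 0.8, -1.1]
opening: 0.272
grasp_force: 30.0
```

>>> send_rows([
  [0, 0, 0, 0, 0, 0.02, 0],
  [0, 0, 0, 0, 0, 0.03, 0],
  [0, 0, 0, 0, 0, 0.04, 0],
  [0, 0, 0, 0, 0, 0.04, 0],
  [0, 0, 0, 0, 0, 0.04, 0],
])

```text
time_s: 23.35
position: [0.6025, -0.0429, 0.0197]
tcp_rot: [[-0.001, 1.0, 0.0], [1.0, 0.001, -0.0], [-0.0, 0.0, -1.0]]
force: [-0.6, 0.1, 0.1]
opening: 0.273
grasp_force: 30.0
```

>>> send_rows([
  [0, 0, 0, 0, 0, 0.006, 0],
  [0, 0, 0, 0, 0, 0.006, 0.45],
  [0, 0, 0, 0, 0, 0.006, 0.45],
  [0, 0, 0, 0, 0, 0.006, 0.45],
  [0, 0, 0, 0, 0, 0.006, 0.45],
  [0, 0, 0, 0, 0, -0.6, 0.45],
  [0, 0, 0, 0, 0, -1.6, 0.45],
  [0, 0, 0, 0, 0, -2.6, 0.45],
  [0, 0, 0, 0, 0, -2.6, 0.6],
  [0, 0, 0, 0, 0, -2.6, 0.8],
])

```text
time_s: 24.18
position: [0.6039, -0.0433, 0.0994]
tcp_rot: [[-0.001, 1.0, 0.004], [1.0, 0.001, -0.001], [-0.001, 0.004, -1.0]]
force: [-0.9, -0.5, -0.3]
opening: 0.527
grasp_force: 0.0
```

```bash
python3 -c "
from h import *
go(.5308,.2984,.085,62.4)"
```

```text
psi now 90.0 rz 5.53 t [11.39 -2.43  0.46]  rows>=8.4 t=24.18
```

>>> send_rows([
  [0, 0, 0.4, 0.8, -0.2, 0.2, 1],
  [0, 0, 0.9, 1.8, -0.4, 0.4, 1],
  [0, 0, 1.4, 2.8, -0.6, 0.4, 1],
  [0, 0, 1.9, 3.8, -0.8, 0.4, 1],
  [0, 0, 2.4, 4.8, -1, 0.4, 1],
  [0, 0, 2.9, 5.8, -1.2, 0.4, 1],
  [0, 0, 3.4, 6.8, -1.4, 0.4, 1],
  [0, 0, 3.9, 7.8, -1.6, 0.4, 1],
  [0, 0, 4.4, 8.8, -1.8, 0.4, 1],
  [0, 0, 4.9, 9.8, -2.1, 0.4, 1],
  [0, 0, 5.4, 10.8, -2.3, 0.4, 1],
  [0, 0, 5.53, 11.38, -2.4, 0.4, 1],
  [0, 0, 5.53, 11.38, -2.4, 0.4, 1],
  [0, 0, 5.53, 11.38, -2.4, 0.4, 1],
  [0, 0, 5.53, 11.38, -2.4, 0.4, 1],
  [0, 0, 5.53, 11.38, -2.4, 0.4, 1],
])

```text
time_s: 25.52
position: [0.5301, 0.2971, 0.0848]
tcp_rot: [[0.465, 0.885, -0.001], [0.885, -0.465, -0.001], [-0.001, -0.001, -1.0]]
force: [-0.5, 0.6, 0.3]
opening: 1.001
grasp_force: 0.0
```

```bash
python3 -c "
from h import *
go(.5308,.2984,.0122,62.4)"
```

```text
psi now 62.3 rz -0.02 t [0.05 0.   2.42]  rows>=1.7 t=25.52
```

>>> send_rows([
  [0, 0, 0, 0.02, 0, 0.7, 1],
  [0, 0, 0, 0.02, 0, 1.4, 1],
  [0, 0, 0, 0.02, 0, 1.9, 1],
  [0, 0, 0, 0.02, 0, 2.4, 1],
  [0, 0, 0, 0.02, 0, 2.4, 1],
  [0, 0, 0, 0.02, 0, 2.4, 1],
  [0, 0, 0, 0.02, 0, 2.4, 1],
  [0, 0, 0, 0.02, 0, 2.4, 1],
])

```text
time_s: 26.18
position: [0.5316, 0.2988, 0.0146]
tcp_rot: [[0.464, 0.886, 0.002], [0.886, -0.464, 0.001], [0.001, 0.001, -1.0]]
force: [-0.1, 0.8, 0.1]
opening: 1.0
grasp_force: 0.0
```

```bash
python3 -c "
from h import *
go(.5308,.2984,.0122,62.4)"
```

```text
psi now 62.3 rz -0.01 t [-0.02 -0.02  0.08]  rows>=0.1 t=26.18
```

>>> send_rows([
  [0, 0, 0, 0, 0, 0.07, 1],
  [0, 0, 0, 0, 0, 0.07, 1],
  [0, 0, 0, 0, 0, 0.07, 0],
  [0, 0, 0, 0, 0, 0.07, 0],
  [0, 0, 0, 0, 0, 0.07, 0],
  [0, 0, 0, 0, 0, 0.07, 0],
  [0, 0, 0, 0, 0, 0.07, 0],
  [0, 0, 0, 0, 0, 0.07, 0],
  [0, 0, 0, 0, 0, 0.07, 0],
  [0, 0, 0, 0, 0, 0.07, 0],
  [0, 0, 0, 0, 0, 0.07, 0],
  [0, 0, 0, 0, 0, 0.07, 0],
])

```text
time_s: 27.18
position: [0.5304, 0.2989, 0.0114]
tcp_rot: [[0.464, 0.886, -0.0], [0.886, -0.464, -0.0], [-0.0, -0.0, -1.0]]
force: [0.0, 0.4, -0.2]
opening: 0.454
grasp_force: 30.0
```

```bash
python3 -c "
from h import *
print(read_state()['position'])
go(.5165,.0845,.09,90)"
```

```text
[0.53037335 0.2989334  0.01136823]
psi now 62.4 rz -5.53 t [-6.55  2.9  -2.62]  rows>=5.5 t=27.18
```

>>> send_rows([
  [0, 0, 0, 0, 0, -0.4, 0],
  [0, 0, 0, 0, 0, -1.2, 0],
  [0, 0, 0, 0, 0, -2, 0],
  [0, 0, -0.5, -0.6, 0.3, -2.6, 0],
  [0, 0, -1.3, -1.5, 0.7, -2.6, 0],
  [0, 0, -2.1, -2.4, 1.1, -2.6, 0],
  [0, 0, -2.9, -3.3, 1.5, -2.6, 0],
  [0, 0, -3.7, -4.2, 1.9, -2.6, 0],
  [0, 0, -4.5, -5.1, 2.3, -2.6, 0],
  [0, 0, -5.2, -6, 2.7, -2.6, 0],
  [0, 0, -5.53, -6.55, 2.9, -2.6, 0],
  [0, 0, -5.53, -6.55, 2.9, -2.6, 0],
  [0, 0, -5.53, -6.55, 2.9, -2.6, 0],
  [0, 0, -5.53, -6.55, 2.9, -2.6, 0],
])

```text
time_s: 28.35
position: [0.5168, 0.0849, 0.0899]
tcp_rot: [[0.0, 1.0, 0.001], [1.0, -0.0, 0.0], [0.0, 0.001, -1.0]]
force: [-0.5, 1.1, -1.6]
opening: 0.458
grasp_force: 30.0
```

```bash
python3 -c "
from h import *
go(.5165,.0845,.0205,90)"
```

```text
psi now 90.0 rz -0.00 t [-0.01 -0.01  2.31]  rows>=1.7 t=28.35
```

>>> send_rows([
  [0, 0, 0, 0, 0, 0.6, 0],
  [0, 0, 0, 0, 0, 1.2, 0],
  [0, 0, 0, 0, 0, 1.7, 0],
  [0, 0, 0, 0, 0, 2, 0],
  [0, 0, 0, 0, 0, 2.15, 0],
  [0, 0, 0, 0, 0, 2.25, 0],
  [0, 0, 0, 0, 0, 2.25, 0],
  [0, 0, 0, 0, 0, 2.29, 0],
  [0, 0, 0, 0, 0, 2.32, 0],
  [0, 0, 0, 0, 0, 2.32, 0],
  [0, 0, 0, 0, 0, 2.32, 0],
  [0, 0, 0, 0, 0, 2.32, 0],
])

```text
time_s: 29.35
position: [0.5167, 0.0844, 0.0202]
tcp_rot: [[-0.0, 1.0, 0.001], [1.0, 0.0, -0.0], [-0.0, 0.001, -1.0]]
force: [-0.5, -0.2, -1.6]
opening: 0.46
grasp_force: 30.0
```

>>> send_rows([
  [0, 0, 0, 0, 0, 0.012, 0],
  [0, 0, 0, 0, 0, 0.025, 0],
  [0, 0, 0, 0, 0, 0.025, 0],
  [0, 0, 0, 0, 0, 0.025, 0],
])

```text
time_s: 29.68
position: [0.5167, 0.0844, 0.0194]
tcp_rot: [[-0.0, 1.0, 0.0], [1.0, 0.0, -0.0], [-0.0, 0.0, -1.0]]
force: [-1.5, -0.0, 3.1]
opening: 0.453
grasp_force: 30.0
```

Contact. I'll release, lift, and back off a little to look at the caddy.

>>> send_rows([
  [0, 0, 0, 0, 0, 0, 0.65],
  [0, 0, 0, 0, 0, 0, 0.65],
  [0, 0, 0, 0, 0, 0, 0.65],
  [0, 0, 0, 0, 0, 0, 0.65],
  [0, 0, 0, 0, 0, -0.6, 0.65],
  [0, 0, 0, 0, 0, -1.6, 0.65],
  [0, 0, 0, -0.8, 0, -2.6, 0.65],
  [0, 0, 0, -1.8, 0, -3.6, 0.65],
  [0, 0, 0, -3, 0, -4.8, 0.65],
  [0, 0, 0, -4.2, 0, -6, 0.65],
  [0, 0, 0, -5.4, 0, -7, 0.65],
  [0, 0, 0, -6, 0, -8, 0.65],
  [0, 0, 0, -6, 0, -8, 0.65],
  [0, 0, 0, -6, 0, -8, 0.65],
  [0, 0, 0, -6, 0, -8, 0.65],
])

```text
time_s: 30.93
position: [0.5165, -0.0959, 0.2594]
tcp_rot: [[0.001, 1.0, 0.001], [1.0, -0.001, 0.0], [0.0, 0.001, -1.0]]
force: [0.3, 0.2, -0.9]
opening: 0.649
grasp_force: 0.0
```

```bash
python3 -c "
from h import *
cap('wrist','w5')"
```

```text
(no output)
```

View pics/w5.png

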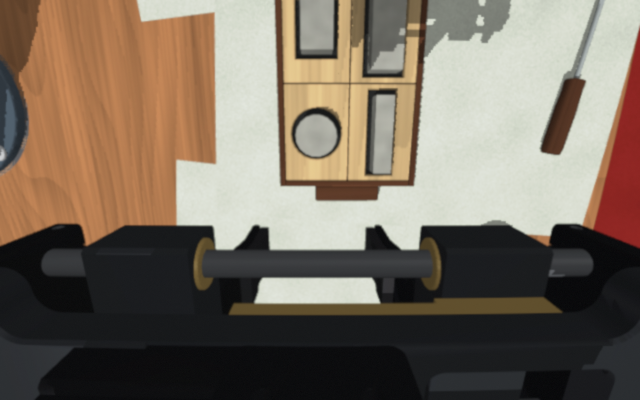

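The round stone (317,133), stick (382,132), short stone (317,28) and long stone (384,37) each lie inside their own recess, with black floor visible round the edges. Handing in.

```bash
python3 -c "
from h import *
print(read_state()['force'],bot.hand_in())"
```

```text
the job is handed in; nothing more can be done
[-0.5445693  -0.22369771  0.18512978] None
```

All four good stones were set down in their own recesses, the broken stone and the wheel were left where they lay, and the job was handed in at about 31 s of the 93 s allowed; the hand-in call returned no verdict.

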